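Turn the press-head release lock with its key and hold it open

TASK

Lift the red-handled key out of the blue bin, push it straight down into the brass lock on the blue press until its collar sits on the lock face (two sticky pins inside resist; push firmly or wiggle it past them), then turn it a quarter turn clockwise, seen from above, as far as the stop. The lock springs back, so finish while still gripping the key and holding it turned and fully home; do not disturb the other tools and parts.

Things in the scene. Friction and masses are not known exactly. Their poses are not given: they have to be found in the camera images.
- lock_key: Red-handled steel key, about 60 g, upright in the bin's stand, same either way round. Origin: centre of the blade's tip; z up, x along the blade's width. From the tip up: blade 0-22 mm, 14 wide (x), 4 thick (y), lowest 8 mm tapering to 9 wide; round stem 4 mm to 34; collar 22 across, 34-38; red handle 28 wide (x), 8 thick (y), 38-78.
- key_handle (a point): Point on the key's axis in the red handle, 66 mm above the blade's tip (axes as the key's): pinch here from above, across the 8 mm thickness (y), so that finger tips stay above the collar.
- bin: Fixed blue bin, 210 (x) x 160 (y) x 35 mm high, origin: centre of its underside. In it a black stand 150 x 45 mm, top 45 mm above the bin's underside, centred 20 mm to +y, with pockets 20 x 8 mm (long side x) at x = -50, 0, +50 mm; key, driver and gauge stand loosely in them in any order, their collars on the stand. Lift the key 45 mm to clear it.
- keyhole (a point): Centre of the keyhole on the lock's flat top (100 mm above the bench); z up, x along the slot. Slot 16 x 6 mm, widened 3 mm all round at the mouth by a chamfer. Fully home, the key's tip is 34 mm below this point and its collar rests on the lock. Two sticky spring pins press on the blade's edges from both sides between about 20 mm of depth and home: it takes some 7 to 15 N of push.
- press: Fixed press head, 200 x 200 mm, 60 mm high, origin: centre of its underside, blue with aluminium top. Round blue ears reach 125 mm to +y and -y. Brass lock 50 x 50 mm in its middle, top at 100 mm, with a fixed 8 mm face plate: turn the key only when fully home (else the plate blocks it); it is captive while turned. Two black pins, 10 mm across, top at 74 mm, stand 78 mm to +x and -x of the lock.
- lock_plug (a joint): Angle of the lock's plug, rad: 0 at rest, growing as the key turns clockwise seen from above, end stop at 1.5. About 0.15 rad of play, so the key itself turns about 1.6. A spring pulls back with 0.02 N m at rest to 0.08 at the stop; let go, it returns to 0. A red tongue under the lock swings with it.
- hex_driver: upright driver with round yellow handle (20 mm across, top 68 mm above its origin at the foot) standing in the same stand as the key; not to be used
- depth_gauge: upright gauge with small black handle (16 x 12 mm, top 64 mm above its origin at the foot) in the same stand; not to be used
- lock_ring: steel ring 34 mm across, 10 mm high, lying in the bin; bystander, origin at underside
- bushing: brass cylinder 20 mm across, 22 mm high, in the bin; bystander, origin at underside
- oil_bottle: white bottle 52 mm across, 130 mm high, on the bench; bystander, origin at underside
- wrench: steel wrench lying flat on the bench; bystander
- die_body: steel cylinder 22 mm across, 70 mm high, standing on the bench; bystander, origin at underside

How it is judged:
By the outcome, as a careful person would: the job done as asked, in the order asked, and still so for the second after the job is handed in, while the arm keeps its last pose, push and grip.
It also fails if it takes over 56 s, if anything falls off the work surface, if the arm or the gripper's body presses on something with over 40 N, if the wrist force passes 120 N, or if a joint passes its speed limit or range.

ROBOT

A 6-joint arm with a two-finger parallel gripper is mounted at the origin on the work surface. World frame = base frame: x ahead of the robot, y to its left, z up, the work surface at z = 0. Lengths are in m, angles in rad, forces in N, time in s.
With the tool pointing down it reaches from about 0.35 to 0.95 m from the base axis. Payload 17.4 kg.
Tool frame: the origin (TCP) lies at the very end of the fingers, on their centre line; the grasp point (between the pads) lies 19 mm behind it; z points along the fingers, x is the direction in which the jaws open and shut, and the axes are right-handed (so a half turn about z gives the same grasp; the last joint's range is limited). The gripper opens to 93 mm and grips with 3 to 60 N. Pads are 15 mm wide; open, the fingers measure 128 mm over their backs; the gripper's body (75 mm by 188 mm) begins 65 mm behind the grasp point.
Start: joints at [-1.295, 0.116, 1.442, -0, 1.584, -0.038], TCP at [0.208, -0.642, 0.219] pointing down, gripper open.
Joint ranges: [-2.83, 2.83], [-0.83, 2.19], [0.07, 2.5], [-1.14, 4.28], [0.01, 3], [-2.97, 2.97]. Speed limits (rad/s): [1.89, 1.89, 2.22, 3.14, 3.14, 3.14].

INTERFACE

Orientations are given as a rotation vector (axis times angle).
In Python, from bench import robot gives the robot as it stands.
- The arm moves only by the tool move_arm, never from a script. Its argument "targets" is a list of rows, each a list of 5 numbers: the shift along the tool's x, y, z in mm, then the turn about the tool's z in rad, then the gripper command: -1 is shut, 1 is fully open, values between are in proportion. In form: [[x, y, z, twist, jaw], ...]. A call has 1 to 12 rows; each row is the pose to reach, as a shift and turn from the pose commanded when the call began, along the tool's axes at that moment; what a row does not reach only later rows make up. A row lasts 1/10 s, in which the tool goes at most 50 mm and 8.59 degrees, less where a joint would pass 70% of its speed; a pose out of reach is approached as far as the arm can. A call with a gripper value outside its range is refused whole. The fingers move at their own pace and stop on an object; the grip force is fixed at half the most. Time passes only in rows, so rows that repeat a pose let the fingers close. It gives the time, the measured TCP pose, the force and the opening at its end, in the units of the state.
- robot.observe(): the state, without advancing time (a new reading comes with each control period).
- robot.capture(name): name is "scene" or "side" or "wrist"; returns a dict with "pixels" (480x640x3 uint8, red, green, blue), "z_map" (480x640 float32, m along the optical axis (not along the pixel's ray), 0 where there is no reading), "mtx" (3x3 intrinsics, pixels), "R" (3x3) and "t" (3): a world point X has camera coordinates R X + t. Camera axes: x right, y down, z forward; pixel columns grow to the right and rows downward; lengths in m; the calibration is good to about 2 mm. A picture is of the moment at which its call begins.
- robot.finish_job(): hands the job in, once; it reports no verdict.
The state is a dict: "clock": time; "q": joint angles; "qd": joint speeds; "effort": joint torques, N m; "tcp_pos": TCP position; "tool_rot": TCP orientation; "force": force on the tool from outside, world axes, zero at the start; "wrist_torque": the same for the moment, N m; "width": opening from 0.0 (shut) to 1.0 (fully open).
Only numpy, scipy, OpenCV 4.12 (cv2) and the standard library are available. Lean on these libraries where they do the work, as an engineer would, in place of code of your own. Each camera call takes 0.05 s, during which the arm holds its last target. There are 200 camera calls.

## Working session

There is one attempt and no reset: what is moved stays moved. The work goes in short steps, Python scripts to look and compute and a tool call to move; the robot and the scene stay as the last step left them, time stands still between calls to the robot, and variables do not carry over. Pictures are saved under pics/ and viewed, about 8 in all and at most 12, crops included, and the job is handed in when it is done.

Besides the shell and the picture viewer there is one more tool, called after ">>>" as name([rows], argument=value, ...), one row to a line, values as JSON. move_arm: Moves the arm, as the interface text tells. Its arguments: {"type":"object","properties":{"targets":{"type":"array","items":{"type":"array","items":{"type":"number"}}}},"required":["targets"]}

```bash
mkdir -p pics; cat > h.py <<'E'
import numpy as np, cv2
from bench import robot
def snap(cam,name=None):
    c=robot.capture(cam)
    np.savez(f'pics/{name or cam}.npz',**{k:np.array(v) for k,v in c.items()})
    return c
def world(c,u,v,z=None):
    K,R,t=[np.array(c[k]) for k in('mtx','R','t')]
    d=np.linalg.inv(K)@[u,v,1]
    if z is None:
        return R.T@(d*c['z_map'][int(round(v)),int(round(u))]-t)
    C=-R.T@t; D=R.T@d
    return C+D*(z-C[2])/D[2]
def crop(c,x0,y0,w,h,s,fn):
    im=cv2.cvtColor(c['pixels'][y0:y0+h,x0:x0+w],cv2.COLOR_RGB2BGR)
    cv2.imwrite(fn,cv2.resize(im,None,fx=s,fy=s,interpolation=cv2.INTER_CUBIC))
E
python3 - <<'E'
from h import *
a=snap('scene');b=snap('side');w=snap('wrist')
im=np.hstack([a['pixels'],b['pixels']])
crop(a,0,0,640,480,1.25,'pics/a.png');crop(b,0,0,640,480,1.25,'pics/b.png')
print(robot.observe())
for c in(a,b,w):print(-np.array(c['R']).T@c['t'],np.array(c['R'])[2])
E
```

```text
{'clock': 0.15, 'q': array([-1.29482481e+00,  1.16383776e-01,  1.44209438e+00, -1.19827567e-05,
        1.58398596e+00, -3.77634789e-02]), 'qd': array([ 0.00051365, -0.00146384, -0.00120772, -0.00057959, -0.00023662,
        0.00077806]), 'effort': array([ 1.44238049e-03, -7.21760917e+01, -6.22946835e+01,  7.79472501e-02,
        2.25226802e-02, -7.87094268e-05]), 'tcp_pos': array([ 0.20828601, -0.6419081 ,  0.21808021]), 'tool_rot': array([-2.54078170e+00,  1.84680988e+00,  1.08755524e-03]), 'force': array([-0.30175348,  1.19295111, -0.40969533]), 'wrist_torque': array([ 0.06471744,  0.00572306, -0.02020791]), 'width': 0.9996240594829194}
[ 1.28995078 -0.45694258  1.03884701] [-0.58908962  0.36677137 -0.72003624]
[-0.14261459  1.07956679  0.98859514] [ 0.45351719 -0.67943807 -0.57678945]
[ 0.27663196 -0.61958183  0.38357846] [-0.24619218 -0.07855476 -0.96603238]
```

View pics/a.png

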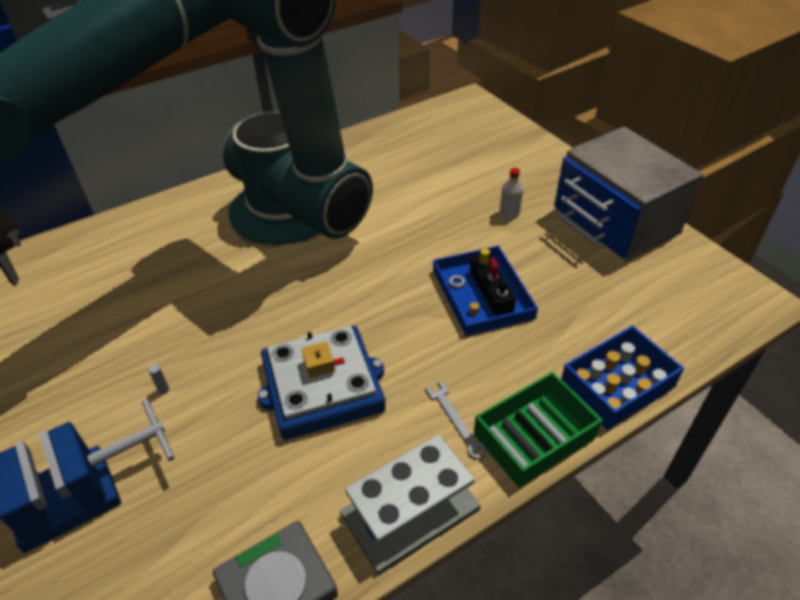

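View pics/b.png

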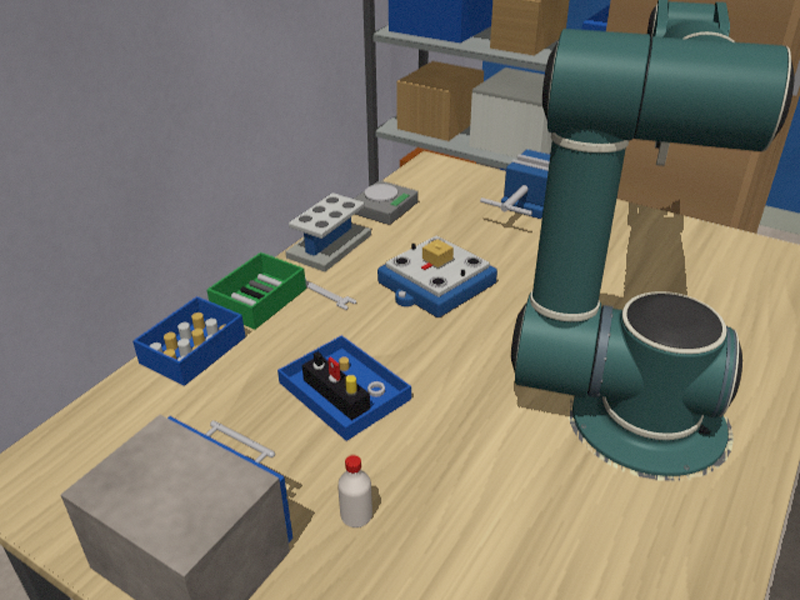

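The scene view shows the bin at about (485,290) with the key's red handle at (494,268), and the press at (320,380) with its brass lock at (318,358). In the side view the key is at (334,370) and the lock at (437,252). Next I triangulate these.

```bash
python3 - <<'E'
from h import *
a=np.load('pics/scene.npz');b=np.load('pics/side.npz')
def colour(c,lo,hi,box):
    hsv=cv2.cvtColor(c['pixels'],cv2.COLOR_RGB2HSV);m=cv2.inRange(hsv,lo,hi)
    x0,y0,x1,y1=box;k=np.zeros_like(m);k[y0:y1,x0:x1]=m[y0:y1,x0:x1];v,u=np.nonzero(k);return u,v
for n,c,kb,lb in(('scene',a,(375,200,420,245),(235,265,275,310)),('side',b,(255,280,285,310),(325,185,375,220))):
    for nm,bx,lo,hi in(('key',kb,(0,120,60),(6,255,255)),('lock',lb,(12,120,60),(28,255,255))):
        u,v=colour(c,lo,hi,bx)
        P=np.array([world(c,x,y) for x,y in zip(u,v)])
        print(n,nm,len(u),u.min(),u.max(),v.min(),v.max(),np.round(np.median(P,0),4),'zmax',np.round(P[:,2].max(),4))
        T=P[P[:,2]>np.percentile(P[:,2],98)-.006]; print('  top mean',T.mean(0).round(4),'px',u.mean(),v.mean())
crop(a,340,190,100,80,4,'x1.png');crop(a,200,250,120,100,4,'x2.png');crop(b,215,265,120,90,4,'x3.png');crop(b,295,180,110,80,4,'x4.png')
I=[cv2.resize(cv2.imread(f'x{i}.png'),(400,300)) for i in(1,2,3,4)]
cv2.imwrite('pics/c.png',np.vstack([np.hstack(I[:2]),np.hstack(I[2:])]))
E
```

```text
scene key 18 392 396 207 214 [0.5238 0.2521 0.0846] zmax 0.0896
  top mean [0.5255 0.2512 0.0862] px 393.8888888888889 210.77777777777777
scene lock 394 242 266 266 296 [ 0.5515 -0.1793  0.0992] zmax 1.0388
  top mean [ 0.5537 -0.1806  0.1029] px 253.65989847715736 284.4543147208122
side key 102 262 271 287 303 [0.5187 0.2583 0.071 ] zmax 0.0922
  top mean [0.5189 0.2589 0.0882] px 267.0882352941176 295.0882352941176
side lock 368 338 361 192 212 [ 0.5401 -0.1649  0.0946] zmax 0.9886
  top mean [ 0.5399 -0.1649  0.1074] px 349.5298913043478 202.0733695652174
```

View pics/c.png

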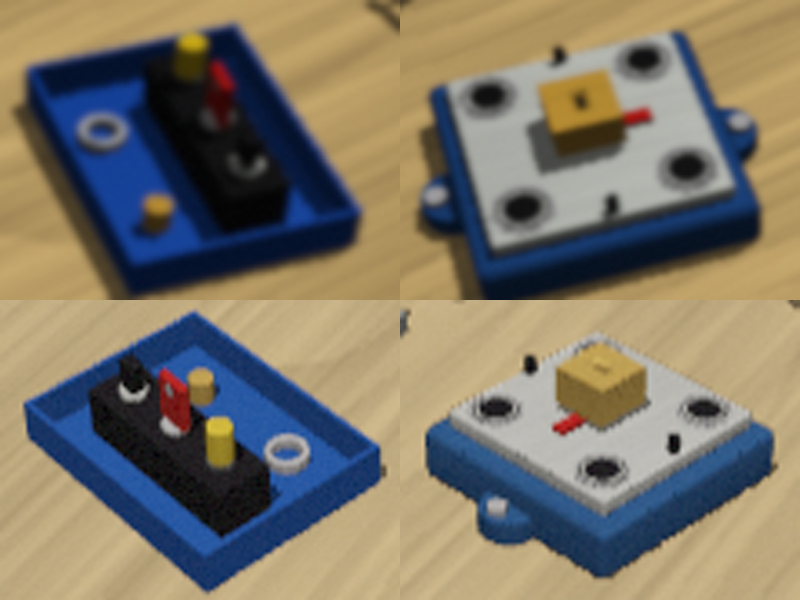

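```bash
cat >> h.py <<'E'
from scipy.spatial.transform import Rotation as Ro
def togo(p,ang=None,obs=None):
    """shift in tool axes (mm), twist so that the tool x axis lies along world angle ang (mod pi)"""
    o=obs or robot.observe(); R=Ro.from_rotvec(o['tool_rot']).as_matrix()
    s=R.T@(np.array(p)-o['tcp_pos'])*1000
    x=np.arctan2(R[1,0],R[0,0]); tw=None
    if ang is not None:
        tw=-((ang-x+np.pi/2)%np.pi-np.pi/2)   # tool z down: positive twist is cw from above
    print('tcp',o['tcp_pos'].round(4),'xang',round(x,4),'zax',R[:,2].round(4),'shift',s.round(1),'twist',tw,'F',o['force'].round(1),'w',round(o['width'],4),'q6',o['q'][5].round(3),'t',o['clock'])
E
python3 - <<'E'
from h import *
a=np.load('pics/scene.npz');b=np.load('pics/side.npz')
# bin: blue points in side/scene by depth; rim level
for n,c,box in(('scene',a,(340,190,440,270)),('side',b,(215,265,335,355))):
    hsv=cv2.cvtColor(c['pixels'],cv2.COLOR_RGB2HSV);x0,y0,x1,y1=box
    for nm,lo,hi in(('blue',(100,120,20),(130,255,255)),):
        m=cv2.inRange(hsv,lo,hi);P=np.array([world(c,u,v) for v in range(y0,y1) for u in range(x0,x1) if m[v,u]])
        P=P[(P[:,2]>.003)&(P[:,2]<.04)]
        r=cv2.minAreaRect(P[:,:2].astype(np.float32)*1000);print(n,nm,len(P),r)
print('driver',world(b,281,303),world(a,388,202),'gauge',world(b,254.9,284),world(a,402,231))
for n,c,box in(('scene',a,(200,250,320,350)),('side',b,(295,180,405,260))):
    x0,y0,x1,y1=box;P=np.array([world(c,u,v) for v in range(y0,y1) for u in range(x0,x1) if c['z_map'][v,u]>0])
    T=P[(P[:,2]>.05)&(P[:,2]<.066)];print('press',n,len(T),cv2.minAreaRect(T[:,:2].astype(np.float32)*1000))
    T=P[(P[:,2]>.093)&(P[:,2]<.108)];print('lock',n,len(T),cv2.minAreaRect(T[:,:2].astype(np.float32)*1000),np.median(T[:,2]))
togo((.52,.256,.3),0)
E
```

```text
scene blue 1991 ((521.4166870117188, 233.70159912109375), (161.06640625, 216.52700805664062), 74.3324966430664)
side blue 2884 ((517.4525146484375, 237.34939575195312), (164.3238525390625, 217.51422119140625), 74.90576171875)
driver [0.47047272 0.27158972 0.0804801 ] [0.4826274  0.26476297 0.07941174] gauge [0.56711681 0.24271473 0.07309257] [0.57819806 0.23814274 0.0624987 ]
press scene 3631 ((552.8360595703125, -174.82608032226562), (179.6764373779297, 173.8397674560547), 75.35647583007812)
lock scene 397 ((550.64404296875, -179.01397705078125), (50.14842224121094, 54.485809326171875), 76.28868103027344) 0.09947632817078625
press side 1663 ((546.3255615234375, -174.34750366210938), (185.23721313476562, 180.73822021484375), 76.445556640625)
lock side 223 ((545.9410400390625, -177.03994750976562), (56.037227630615234, 59.368045806884766), 73.35550689697266) 0.10010356245165047
tcp [ 0.2083 -0.6419  0.2181] xang -1.2571 zax [-2.e-04  8.e-04 -1.e+00] shift [-758.  -573.6  -81.2] twist -1.2570614717418058 F [-0.3  1.2 -0.4] w 0.9996 q6 -0.038 t 0.15
```

```bash
python3 - <<'E'
from h import *
a=np.load('pics/scene.npz')
p=world(a,247.4,268,.074);q=world(a,263.6,318,.074);print(p,q,np.degrees(np.arctan2(*(q-p)[[1,0]])),(p+q)/2)
togo((.549,-.178,.25),1.302)
E
```

```text
[ 0.47870123 -0.161656    0.074     ] [ 0.63069975 -0.1995738   0.074     ] -14.007208734438391 [ 0.55470049 -0.1806149   0.074     ]
tcp [ 0.2083 -0.6419  0.2181] xang -1.2571 zax [-2.e-04  8.e-04 -1.e+00] shift [-336.1 -467.3  -31.6] twist 0.5825311818479868 F [-0.3  1.2 -0.4] w 0.9996 q6 -0.038 t 0.15
```

>>> move_arm([
  [-336,-467,-32,-2.559,1],
  [-336,-467,-32,-2.559,1],
  [-336,-467,-32,-2.559,1],
  [-336,-467,-32,-2.559,1],
  [-336,-467,-32,-2.559,1],
  [-336,-467,-32,-2.559,1],
  [-336,-467,-32,-2.559,1],
  [-336,-467,-32,-2.559,1],
  [-336,-467,-32,-2.559,1],
  [-336,-467,-32,-2.559,1],
  [-336,-467,-32,-2.559,1],
  [-336,-467,-32,-2.559,1],
])

```text
clock: 1.35
tcp_pos: [0.5503, -0.1752, 0.2507]
tool_rot: [-3.023, -0.855, -0.0]
force: [-1.0, -0.4, 0.1]
width: 0.998
```

```bash
python3 - <<'E'
from h import *
togo((.549,-.178,.25),1.302)
E
```

```text
tcp [ 0.5503 -0.1752  0.2507] xang 0.5514 zax [ 1.e-04  5.e-04 -1.e+00] shift [-2.5  1.7  0.7] twist -0.7506488400526052 F [-1.  -0.4  0.1] w 0.9976 q6 -0.904 t 1.35
```

>>> move_arm([
  [0,0,0,-0.75,1],
  [0,0,0,-0.75,1],
  [0,0,0,-0.75,1],
  [0,0,0,-0.75,1],
  [0,0,0,-0.75,1],
  [0,0,0,-0.75,1],
  [0,0,0,-0.75,1],
])

```text
clock: 2.05
tcp_pos: [0.5488, -0.1783, 0.2505]
tool_rot: [-2.512, -1.886, 0.0]
force: [-0.1, 0.0, -0.4]
width: 1.0
```

```bash
python3 - <<'E'
from h import *
w=snap('wrist','w_press');crop(w,0,0,640,480,1.25,'pics/d.png')
togo((.522,.256,.2),1.302)
E
```

```text
tcp [ 0.5488 -0.1783  0.2506] xang 1.2885 zax [-1.e-04  1.e-04 -1.e+00] shift [ 409.6 -146.7   50.6] twist -0.01347960364359646 F [ 0.2 -0.1  0. ] w 0.9981 q6 -1.647 t 2.1
```

View pics/d.png

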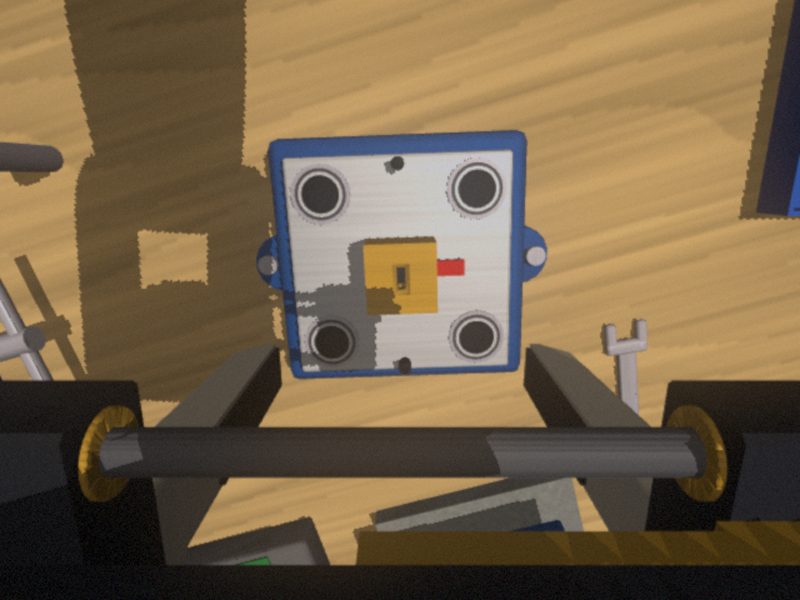

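```bash
python3 - <<'E'
from h import *
c=np.load('pics/w_press.npz')
g=cv2.cvtColor(c['pixels'],cv2.COLOR_RGB2GRAY)
print('lock top z',world(c,305,210)[2],world(c,335,235)[2])
for nm,(u,v),z in(('hole',(321.6,221.6),.1),('pin1',(397/1.25,163/1.25),.074),('pin2',(404/1.25,365/1.25),.074)):
    print(nm,world(c,u,v,z))
p=world(c,397/1.25,163/1.25,.074);q=world(c,404/1.25,365/1.25,.074)
print(np.arctan2(*(q-p)[[1,0]]),(p+q)/2)
# lock outline at z=.1 in world
P=[];Q=[]
for v in range(180,260):
    for u in range(280,360):
        X=world(c,u,v)
        if .095<X[2]<.105: P.append(X[:2])
r=cv2.minAreaRect(np.array(P,np.float32)*1000);print(r)
im=cv2.cvtColor(c['pixels'][185:255,285:355],cv2.COLOR_RGB2BGR)
cv2.imwrite('pics/hole.png',cv2.resize(im,None,fx=8,fy=8,interpolation=cv2.INTER_NEAREST))
E
```

```text
lock top z 0.09846807196615932 0.09858420322254947
hole [ 0.54715574 -0.1773693   0.1       ]
pin1 [ 0.47310076 -0.15953324  0.074     ]
pin2 [ 0.62087553 -0.19714873  0.074     ]
-0.249252722405985 [ 0.54698814 -0.17834099  0.074     ]
((548.5982666015625, -178.96810913085938), (50.080692291259766, 50.57316589355469), 75.77796173095703)
```

View pics/hole.png

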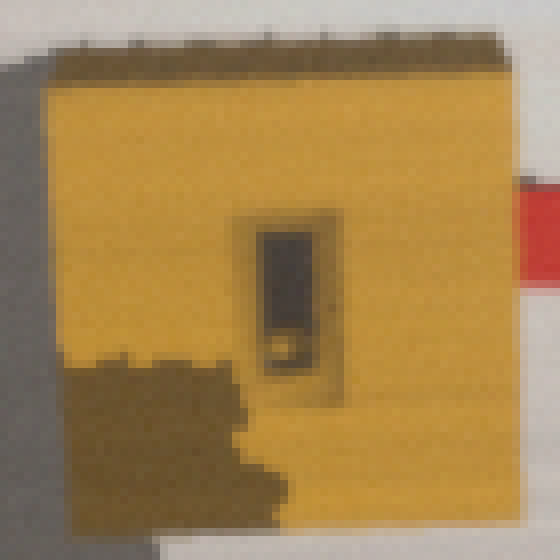

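>>> move_arm([
  [410,-147,50,-0.013,1],
  [410,-147,50,-0.013,1],
  [410,-147,50,-0.013,1],
  [410,-147,50,-0.013,1],
  [410,-147,50,-0.013,1],
  [410,-147,50,-0.013,1],
  [410,-147,50,-0.013,1],
  [410,-147,50,-0.013,1],
  [410,-147,50,-0.013,1],
  [410,-147,50,-0.013,1],
  [410,-147,50,-0.013,1],
  [410,-147,50,-0.013,1],
])

```text
clock: 3.3
tcp_pos: [0.5201, 0.2555, 0.2008]
tool_rot: [2.497, 1.906, 0.0]
force: [-0.1, -0.2, -0.7]
width: 1.001
```

```bash
python3 - <<'E'
from h import *
w=snap('wrist','w_key');crop(w,160,100,320,240,2.5,'pics/e.png')
togo((.522,.256,.2),1.302)
E
```

```text
tcp [0.5202 0.2553 0.2009] xang 1.3037 zax [ 4.e-04 -0.e+00 -1.e+00] shift [1.2 1.6 0.9] twist 0.0017401391382148024 F [-0.3  0.3  0.2] w 0.996 q6 -0.891 t 3.35
```

View pics/e.png

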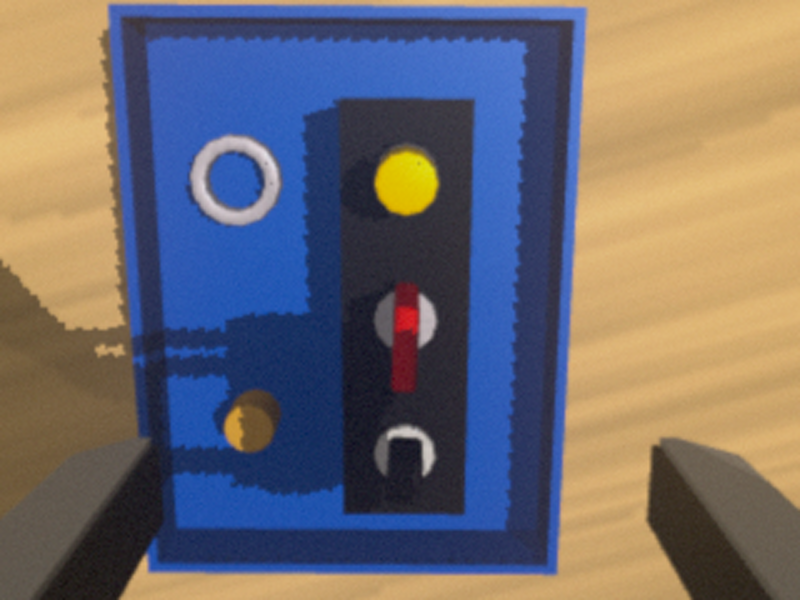

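Wrist views: the keyhole's chamfer outline is centred at about (321,223) in the full wrist image. Over the bin, the key is in the middle pocket (red at crop (404,335), collar at (405,320)), with the driver above it and the gauge below.

```bash
python3 - <<'E'
from h import *
c=np.load('pics/w_press.npz')
px=lambda x,y:(285+x/8-.5,185+y/8-.5)
C=[world(c,*px(*p),.1)[:2] for p in((235,215),(340,210),(345,402),(245,405))]
C=np.array(C);print('hole',C.mean(0),'slot ang',[np.arctan2(*(C[j]-C[i])[::-1]) for i,j in((0,3),(1,2))],'sizes',np.linalg.norm(np.roll(C,-1,0)-C,axis=1))
L=np.array([world(c,*px(*p),.1)[:2] for p in((47,85),(512,72),(522,522),(70,532))])
print('lock',L.mean(0),[np.arctan2(*(L[j]-L[i])[::-1]) for i,j in((0,3),(1,2))],[np.arctan2(*(L[j]-L[i])[::-1]) -np.pi/2 for i,j in((0,1),(3,2))],np.linalg.norm(np.roll(L,-1,0)-L,axis=1))
c=np.load('pics/w_key.npz');hsv=cv2.cvtColor(c['pixels'],cv2.COLOR_RGB2HSV)
m=cv2.inRange(hsv,(0,120,40),(8,255,255))|cv2.inRange(hsv,(172,120,40),(180,255,255))
P=np.array([world(c,u,v) for v in range(205,265) for u in range(305,335) if m[v,u]])
print(len(P),np.percentile(P[:,2],[2,20,50,80,98]))
for z in(.082,.085):
    T=P[P[:,2]>z];print(cv2.minAreaRect(T[:,:2].astype(np.float32)*1000),T.mean(0))
k=m[205:265,300:335]
for v,r in enumerate(k): 
    n=np.nonzero(r)[0]
    if len(n):print(205+v,300+n.min(),300+n.max(),end=' | ')
E
```

```text
hole [ 0.54826041 -0.1783108 ] slot ang [np.float64(-0.23603614449073496), np.float64(-0.2532073642396809)] sizes [0.01124319 0.02119719 0.0108805  0.02100483]
lock [ 0.54798151 -0.17862031] [np.float64(-0.25268023905528975), np.float64(-0.24200988277577454)] [np.float64(-0.2544172654347525), np.float64(-0.2593504894534697)] [0.04918062 0.04963732 0.04971129 0.04938833]
410 [0.05429259 0.08605032 0.08803589 0.08873991 0.08964117]
((494.75006103515625, 264.19140625), (7.617665767669678, 88.26548767089844), 72.31312561035156) [0.52320403 0.25514202 0.08894532]
((494.75006103515625, 264.19140625), (7.617665767669678, 88.26548767089844), 72.31312561035156) [0.52341458 0.25506032 0.08904432]
213 320 325 | 214 319 326 | 215 318 326 | 216 318 326 | 217 318 326 | 218 318 326 | 219 318 326 | 220 318 326 | 221 318 326 | 222 318 326 | 223 318 326 | 224 318 327 | 225 318 327 | 226 318 327 | 227 318 327 | 228 318 327 | 229 318 327 | 230 317 326 | 231 317 326 | 232 317 326 | 233 318 326 | 234 318 326 | 235 318 326 | 236 318 326 | 237 317 326 | 238 317 326 | 239 317 326 | 240 317 326 | 241 317 326 | 242 317 326 | 243 317 326 | 244 317 326 | 245 317 325 | 246 317 326 | 247 317 325 | 248 317 326 | 249 317 325 | 250 317 326 | 251 317 325 | 252 317 325 | 253 317 325 | 254 317 325 | 255 317 325 | 256 318 324 |
```

```bash
python3 - <<'E'
from h import *
c=np.load('pics/w_key.npz')
e=world(c,321.2,255.8,.089);d=np.array([np.cos(-.267),np.sin(-.267),0]);print('end',e,'centre',e-.014*d)
print('collar',world(c,160+405/2.5-.5,100+320/2.5-.5,.049))
togo((.5236,.2551,.058),1.302)
E
```

```text
end [0.5364286  0.25115816 0.089     ] centre [0.52292467 0.25485191 0.089     ]
collar [0.52384313 0.25480848 0.049     ]
tcp [0.5202 0.2553 0.2009] xang 1.3037 zax [ 4.e-04 -0.e+00 -1.e+00] shift [  0.7   3.3 142.9] twist 0.0017401391382148024 F [-0.3  0.3  0.2] w 0.996 q6 -0.891 t 3.35
```

>>> move_arm([
  [0.5,3,50,0,0.0],
  [0.5,3,90,0,0.0],
  [0.5,3,120,0,0.0],
  [0.5,3,135,0,0.0],
  [0.5,3,142,0,0.0],
  [0.5,3,142,0,0.0],
  [0.5,3,142,0,-1],
  [0.5,3,142,0,-1],
  [0.5,3,142,0,-1],
  [0.5,3,142,0,-1],
  [0.5,3,142,0,-1],
  [0.5,3,142,0,-1],
])

```text
clock: 4.55
tcp_pos: [0.523, 0.256, 0.0588]
tool_rot: [2.495, 1.909, 0.0]
force: [-0.5, 0.0, 1.1]
width: 0.085
```

>>> move_arm([
  [0,0,0,0,-1],
  [0,0,-5,0,-1],
  [0,0,-15,0,-1],
  [0,0,-30,0,-1],
  [0,0,-50,0,-1],
  [0,0,-80,0,-1],
  [0,0,-110,0,-1],
  [0,0,-140,0,-1],
  [0,0,-140,0,-1],
])

```text
clock: 5.45
tcp_pos: [0.5242, 0.2565, 0.2047]
tool_rot: [2.494, 1.908, 0.011]
force: [0.1, 0.8, 0.4]
width: 0.085
```

```bash
python3 - <<'E'
from h import *
w=snap('wrist','w_held');crop(w,200,140,240,180,3.3,'pics/f.png')
togo((.5481,-.1784,.2),1.321)
E
```

```text
tcp [0.5236 0.2563 0.202 ] xang 1.306 zax [ 0.004   0.0018 -1.    ] shift [-413.2  137.4    1.3] twist -0.014966988305226359 F [-0.1  0.4 -0.8] w 0.0866 q6 -0.895 t 5.5
```

View pics/f.png

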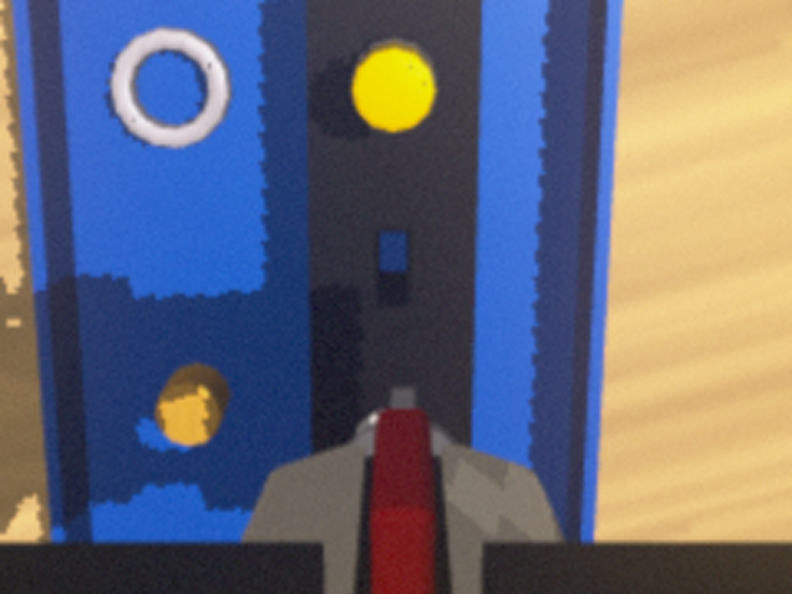

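```bash
python3 - <<'E'
from h import *
c=np.load('pics/w_held.npz');o=robot.observe();R=Ro.from_rotvec(o['tool_rot']).as_matrix();t=o['tcp_pos']
f=lambda x,y,z:(R.T@(world(c,200+x/3.3-.5,140+y/3.3-.5,z)-t)*1000).round(1)
print('handle top edge',f(371,508,.2323),f(434,508,.2323),' mid lower edge at z .193',f(377,410,.1923),f(427,410,.1923))
print('blade',f(403,390,.162),f(391,390,.162),f(415,390,.162),'tip',f(403,390,.154),'collar',f(358,435,.1915),f(450,435,.1915))
togo((.5481,-.1784,.2),1.321)
E
```

```text
handle top edge [ -3.  -11.2 -30.4] [  4.5 -11.2 -30.4]  mid lower edge at z .193 [ -3.1 -10.    9.6] [ 4.5 -9.9  9.6]
blade [ 0.9 -3.3 40. ] [-1.2 -3.3 40. ] [ 3.  -3.3 40. ] tip [ 0.9 -0.7 48. ] collar [-6.  -5.6 10.4] [ 8.1 -5.6 10.5]
tcp [0.5236 0.2563 0.202 ] xang 1.306 zax [ 0.004   0.0018 -1.    ] shift [-413.2  137.4    1.3] twist -0.014966988305226359 F [-0.1  0.4 -0.8] w 0.0866 q6 -0.895 t 5.5
```

>>> move_arm([
  [-40,13,0,-0.015,-1],
  [-85,28,0,-0.015,-1],
  [-130,43,0,-0.015,-1],
  [-175,58,0,-0.015,-1],
  [-220,73,0,-0.015,-1],
  [-265,88,0,-0.015,-1],
  [-310,103,0,-0.015,-1],
  [-350,117,0,-0.015,-1],
  [-385,128,0,-0.015,-1],
  [-405,135,0,-0.015,-1],
  [-413,137,10,-0.015,-1],
  [-413,137,20,-0.015,-1],
])

```text
clock: 6.7
tcp_pos: [0.5467, -0.1789, 0.1773]
tool_rot: [-2.481, -1.926, 0.001]
force: [-0.4, 0.9, -1.1]
width: 0.086
```

>>> move_arm([
  [0,0,0,0,-1],
  [0,0,0,0,-1],
  [0,0,0,0,-1],
])

```text
clock: 7.0
tcp_pos: [0.5472, -0.1776, 0.179]
tool_rot: [2.48, 1.929, 0.0]
force: [-0.8, -0.1, -0.5]
width: 0.088
```

```bash
python3 - <<'E'
from h import *
togo((.5481,-.1784,.2),1.321)
w=snap('wrist','w_over');crop(w,240,190,160,120,5,'pics/g.png')
togo((.5481,-.1784,.2),1.321)
s=snap('side');snap('scene')
E
```

```text
tcp [ 0.5472 -0.1776  0.179 ] xang 1.3222 zax [ 4.e-04 -0.e+00 -1.e+00] shift [ -0.6   1.  -21. ] twist 0.0011572559262544857 F [-0.8 -0.1 -0.5] w 0.0876 q6 -1.68 t 7.0
tcp [ 0.5473 -0.1777  0.1791] xang 1.322 zax [ 6.e-04 -2.e-04 -1.e+00] shift [ -0.4   1.  -20.9] twist 0.0010435065711937863 F [-0.2  0.  -1. ] w 0.0829 q6 -1.68 t 7.05
```

View pics/g.png

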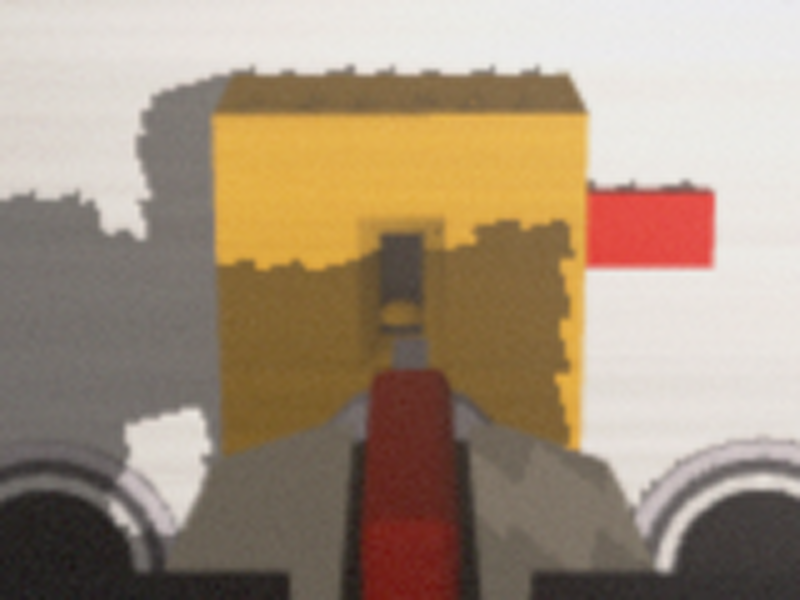

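```bash
python3 - <<'E'
from h import *
c=np.load('pics/w_over.npz');o=robot.observe();R=Ro.from_rotvec(o['tool_rot']).as_matrix();t=o['tcp_pos'];Z=t[2]
f=lambda x,y,z:(R.T@(world(c,240+x/5-.5,190+y/5-.5,z)-t)*1000).round(1)
print('hole',f(360,220,.1),f(443,220,.1),f(360,365,.1))
print('lock',f(213,113,.1),f(587,113,.1))
print('handle top',f(364,518,Z+.0303),f(459,518,Z+.0303),'bottom',f(372,370,Z-.0097),f(446,370,Z-.0097))
print('tip',f(394,338,Z-.0477),f(427,338,Z-.0477),'shoulder',f(410,340,Z-.0397),'scale',c['mtx'][0,0])
E
```

```text
hole [-5.9 -9.4 79.1] [ 5.3 -9.4 79.1] [-6.  11.2 79.1]
lock [-25.3 -24.   79.1] [ 24.3 -24.   79.1]
handle top [ -2.7 -13.1 -30.3] [  4.7 -13.1 -30.3] bottom [ -2.9 -11.6   9.7] [  4.4 -11.6   9.7]
tip [-1.1 -2.8 47.7] [ 2.9 -2.8 47.7] shoulder [ 0.8 -5.1 39.7] scale 375.04724740677005
```

The close wrist view shows the blade tip at (410,340) and the keyhole centred at x≈401, lined up along the slot but about 1.3 mm off across it. I correct this and enter gently.

>>> move_arm([
  [-1.3,0,10,0,-1],
  [-1.3,0,20,0,-1],
  [-1.3,0,26,0,-1],
  [-1.3,0,30,0,-1],
  [-1.3,0,33,0,-1],
  [-1.3,0,36,0,-1],
  [-1.3,0,39,0,-1],
  [-1.3,0,42,0,-1],
  [-1.3,0,45,0,-1],
  [-1.3,0,45,0,-1],
  [-1.3,0,45,0,-1],
])

```text
clock: 8.25
tcp_pos: [0.5467, -0.1797, 0.1337]
tool_rot: [-2.481, -1.927, 0.0]
force: [-0.5, -0.1, -0.0]
width: 0.083
```

```bash
python3 - <<'E'
from h import *
togo((.5469,-.1789,.1137),1.321);print(robot.observe()['wrist_torque'])
E
```

```text
tcp [ 0.5467 -0.1797  0.1337] xang 1.321 zax [-0. -0. -1.] shift [ 0.9 -0.1 20. ] twist -8.272181749591212e-06 F [-0.5 -0.1 -0. ] w 0.0832 q6 -1.683 t 8.25
[ 0.00199594 -0.12450913  0.03603969]
```

>>> move_arm([
  [0,0,3,0,-1],
  [0,0,6,0,-1],
  [0,0,8,0,-1],
  [0,0,10,0,-1],
  [0,0,12,0,-1],
  [0,0,14,0,-1],
  [0,0,16,0,-1],
  [0,0,18,0,-1],
  [0,0,20,0,-1],
  [0,0,21,0,-1],
  [0,0,21,0,-1],
])

```text
clock: 9.35
tcp_pos: [0.5471, -0.1798, 0.1137]
tool_rot: [2.48, 1.927, 0.001]
force: [-4.3, 1.6, 11.0]
width: 0.086
```

```bash
python3 - <<'E'
from h import *
togo((.5467,-.1797,.1137),1.321);print(robot.observe()['wrist_torque'])
w=snap('wrist','w_in');s=snap('side');crop(w,240,190,160,120,5,'x1.png');crop(s,310,160,80,60,10,'x2.png')
cv2.imwrite('pics/h.png',np.hstack([cv2.resize(cv2.imread(f'x{i}.png'),(400,300)) for i in(1,2)]))
E
```

```text
tcp [ 0.5471 -0.1798  0.1137] xang 1.321 zax [ 1.2e-03 -5.0e-04 -1.0e+00] shift [ 0.  -0.4 -0. ] twist 3.0471699926204465e-05 F [-4.3  1.6 11. ] w 0.0856 q6 -1.683 t 9.35
[0.28450247 0.62376521 0.00577049]
```

View pics/h.png

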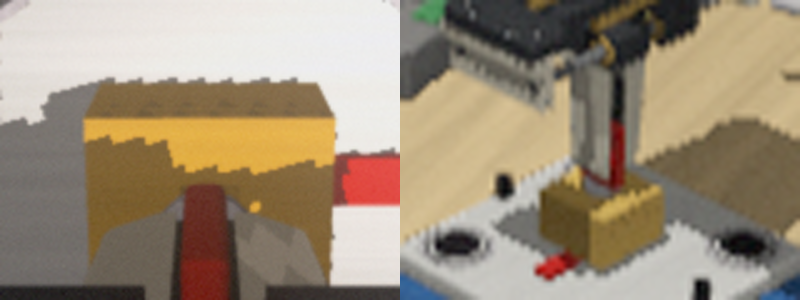

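The key is in, with its collar near the lock face in both views. I check for hard contact with a little more push.

>>> move_arm([
  [0,-0.4,1,0,-1],
  [0,-0.4,2,0,-1],
  [0,-0.4,2,0,-1],
  [0,-0.4,2,0,-1],
])

```text
clock: 9.85
tcp_pos: [0.5472, -0.1799, 0.1136]
tool_rot: [2.479, 1.926, 0.003]
force: [-9.0, 3.1, 27.5]
width: 0.088
```

```bash
python3 - <<'E'
from h import *
togo((.5467,-.1797,.1137),1.321);print(robot.observe()['wrist_torque'])
E
```

```text
tcp [ 0.5472 -0.1799  0.1136] xang 1.3211 zax [ 0.0029 -0.001  -1.    ] shift [ 0.  -0.5 -0.1] twist 5.0331287789751045e-05 F [-9.   3.1 27.5] w 0.0879 q6 -1.683 t 9.85
[0.71912865 1.62428515 0.02671254]
```

>>> move_arm([
  [0,0,-0.8,0,-1],
  [0.1,0,-0.8,0.12,-1],
  [0.2,0,-0.8,0.24,-1],
  [0.4,0.1,-0.8,0.36,-1],
  [0.5,0.1,-0.8,0.48,-1],
  [0.6,0.2,-0.8,0.6,-1],
  [0.7,0.3,-0.8,0.72,-1],
  [0.7,0.3,-0.8,0.8,-1],
  [0.7,0.3,-0.8,0.8,-1],
])

```text
clock: 10.75
tcp_pos: [0.5478, -0.1788, 0.1136]
tool_rot: [3.036, 0.805, 0.005]
force: [-4.3, 5.6, 19.8]
width: 0.085
```

```bash
python3 - <<'E'
from h import *
togo((.5467,-.1797,.1137),1.321-1.6);o=robot.observe();print(o['wrist_torque'],Ro.from_rotvec(o['tool_rot']).as_matrix().T@o['force'])
E
```

```text
tcp [ 0.5478 -0.1788  0.1136] xang 0.5182 zax [ 3.1e-03  1.0e-04 -1.0e+00] shift [-1.4  0.3 -0.1] twist 0.7971850120755676 F [-4.3  5.6 19.8] w 0.0854 q6 -0.879 t 10.75
[1.22569825 0.69687483 0.03577808] [ -0.87789893  -6.91961676 -19.79266546]
```

>>> move_arm([
  [0.1,0,0,0.12,-1],
  [0.2,0,0,0.24,-1],
  [0.3,0.1,0,0.36,-1],
  [0.4,0.1,0,0.48,-1],
  [0.5,0.2,0,0.6,-1],
  [0.5,0.2,0,0.7,-1],
  [0.5,0.2,0,0.78,-1],
  [0.5,0.2,0,0.83,-1],
  [0.5,0.2,0,0.83,-1],
  [0.5,0.2,0,0.83,-1],
])

```text
clock: 11.75
tcp_pos: [0.5486, -0.1786, 0.1137]
tool_rot: [-3.104, 0.483, -0.006]
force: [-2.0, 6.2, 18.6]
width: 0.086
```

```bash
python3 - <<'E'
from h import *
togo((.5467,-.1797,.1137),1.321-1.6);o=robot.observe();print(o['wrist_torque'],Ro.from_rotvec(o['tool_rot']).as_matrix().T@o['force'])
s=snap('side');a=snap('scene');w=snap('wrist','w_t');crop(a,220,260,80,60,10,'x1.png');crop(s,310,160,80,60,10,'x2.png')
cv2.imwrite('pics/i.png',np.hstack([cv2.resize(cv2.imread(f'x{i}.png'),(400,300)) for i in(1,2)]+[cv2.resize(cv2.cvtColor(w['pixels'],cv2.COLOR_RGB2BGR),(400,300))])[:, :])
im=cv2.imread('pics/i.png');cv2.imwrite('pics/i.png',cv2.resize(im,(800,200)))
E
```

```text
tcp [ 0.5486 -0.1786  0.1137] xang -0.3087 zax [ 3.8e-03  1.0e-04 -1.0e+00] shift [-1.5  1.6 -0. ] twist -0.029695023773870233 F [-2.   6.2 18.6] w 0.0859 q6 -0.051 t 11.75
[1.18515218 0.20249105 0.08685861] [ -3.72100787  -5.37420619 -18.62376683]
```

View pics/i.png

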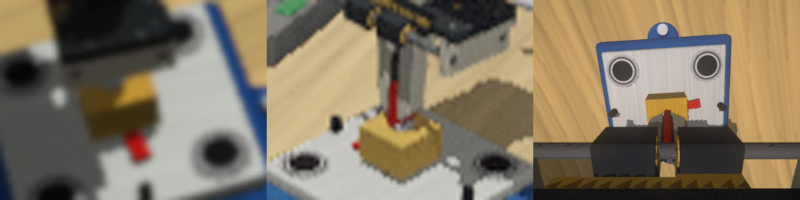

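The tongue has swung with the key, but torque (0.087 N m) shows no clear end stop yet. I turn a little further to feel it.

>>> move_arm([
  [0,0,0,0.03,-1],
  [0,0,0,0.06,-1],
  [0,0,0,0.06,-1],
  [0,0,0,0.06,-1],
])

```text
clock: 12.3
tcp_pos: [0.5486, -0.1787, 0.1136]
tool_rot: [-3.088, 0.576, -0.006]
force: [-0.7, 5.5, 18.4]
width: 0.082
```

```bash
python3 - <<'E'
from h import *
togo((.5467,-.1797,.1137),1.321-1.6);o=robot.observe();print(o['wrist_torque'],Ro.from_rotvec(o['tool_rot']).as_matrix().T@o['force'])
E
```

```text
tcp [ 0.5486 -0.1787  0.1136] xang -0.3687 zax [ 0.0039  0.     -1.    ] shift [-1.4  1.7 -0.1] twist -0.0896514306125551 F [-0.7  5.5 18.4] w 0.0825 q6 0.009 t 12.3
[1.18359061 0.13842082 0.1233395 ] [ -2.54964282  -4.94840996 -18.36075361]
```

>>> move_arm([
  [0,0,0,0.03,-1],
  [0,0,0,0.06,-1],
  [0,0,0,0.06,-1],
  [0,0,0,0.06,-1],
])

```text
clock: 12.7
tcp_pos: [0.5487, -0.1787, 0.1136]
tool_rot: [-3.069, 0.668, -0.006]
force: [0.3, 5.8, 17.7]
width: 0.084
```

```bash
python3 - <<'E'
from h import *
togo((.5467,-.1797,.1137),1.321-1.6);o=robot.observe();print(o['wrist_torque'],Ro.from_rotvec(o['tool_rot']).as_matrix().T@o['force'])
for n in('w_press','w_t',None):
    if n: c=np.load(f'pics/{n}.npz')
    else: c=snap('wrist','w_end')
    hsv=cv2.cvtColor(c['pixels'],cv2.COLOR_RGB2HSV);m=cv2.inRange(hsv,(0,150,60),(6,255,255))|cv2.inRange(hsv,(174,150,60),(180,255,255))
    m[:, :340]=0; v,u=np.nonzero(m);P=np.array([world(c,x,y,.072) for x,y in zip(u,v)])
    r=cv2.minAreaRect(P[:,:2].astype(np.float32)*1000);d=P.mean(0)[:2]-[.5473,-.1787]
    print(n,len(u),r,'dir',np.arctan2(d[1],d[0]))
c=np.load('pics/w_end.npz');crop(c,240,190,200,150,4,'pics/j.png')
E
```

```text
tcp [ 0.5487 -0.1787  0.1136] xang -0.4285 zax [ 4.e-03 -1.e-04 -1.e+00] shift [-1.4  1.7 -0.1] twist -0.14951294779206625 F [ 0.3  5.8 17.7] w 0.0844 q6 0.069 t 12.7
[ 1.1032033  -0.01233446  0.3435497 ] [ -2.08348416  -5.45502323 -17.72545126]
w_press 240 ((555.6187744140625, -142.50411987304688), (18.88199806213379, 10.435089111328125), 73.81681060791016) dir 1.341123961767366
w_t 577 ((586.3326416015625, -180.57400512695312), (11.85707950592041, 17.565616607666016), 83.11257934570312) dir -0.04871036579737129
None 616 ((585.5174560546875, -183.22296142578125), (11.796974182128906, 19.22189712524414), 78.46443939208984) dir -0.11767176014284646
```

View pics/j.png

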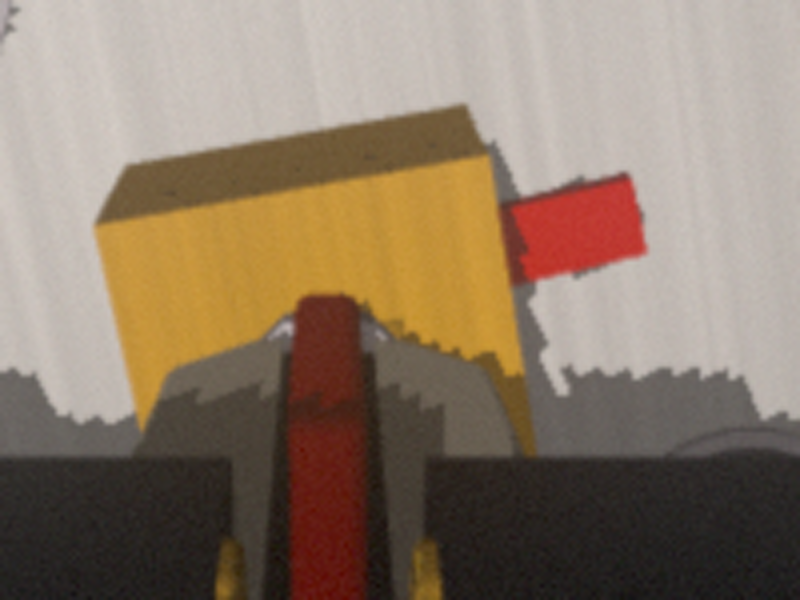

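The final view shows the tongue at (575,230) swung parallel to the lock's edge, about 85° (1.49 rad) from rest. Torque has jumped to 0.34 N m, so the key is at the end stop. I hold briefly, recheck and hand in.

>>> move_arm([
  [0,0,0,0,-1],
  [0,0,0,0,-1],
  [0,0,0,0,-1],
  [0,0,0,0,-1],
  [0,0,0,0,-1],
])

```text
clock: 13.25
tcp_pos: [0.5487, -0.1787, 0.1136]
tool_rot: [-3.069, 0.668, -0.006]
force: [-0.5, 5.5, 18.2]
width: 0.085
```

```bash
python3 - <<'E'
from h import *
togo((.5467,-.1797,.1137),1.321-1.6);print(robot.observe()['wrist_torque'])
print(robot.finish_job())
E
```

```text
tcp [ 0.5487 -0.1787  0.1136] xang -0.4284 zax [ 4.e-03 -1.e-04 -1.e+00] shift [-1.4  1.8 -0.1] twist -0.14937299754127786 F [-0.5  5.5 18.2] w 0.0848 q6 0.068 t 13.25
[ 1.05006701 -0.00609504  0.31253268]
the job is handed in; nothing more can be done
None
```

I lifted the key out of the bin's middle pocket and pushed it into the lock until the collar sat on the lock face. I then turned it clockwise to the end stop and handed the job in at 13.3 s, still gripping, pressing and holding it turned.

**Fully home:** The tool was at z = 0.1136 m, against 0.1137 m expected. Raising the push to 27.5 N moved it only 0.1 mm further.

**Turned to the stop:** The tongue had swung about 1.49 rad, and the turning torque rose sharply from 0.09 to 0.34 N m. A hold of about 0.5 s before hand-in kept the pose steady, with about 18 N of push and 0.31 N m.

**Small disagreements:**
- The tool turned about 1.75 rad, while the key should turn about 1.6. I put the difference down to give in the grip and the arm.
- A sideways force of about 5.5 N stayed on the tool.
- The wrist camera appeared to be about 1 mm off sideways, so I aligned the key to the keyhole within the same picture.

**Other tools and parts:** They looked undisturbed just after the lift, but I did not take another picture of the bin at the end.

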